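# Lay the router down in its bay and switch it on

## Task

The router is standing on its edge at the near end of its taped outline on the desk. Push it over near its top with the fingers so that it drops flat, button side up, wholly within the outer edge of the tape the first time, then press its power button all the way in and let go. Do not pick the router up, and leave the other things on the desk where they are.

Things in the scene. Friction and masses are not known exactly. Their poses are not given: they have to be found in the camera images.
- router: Loose black router box standing on its edge: 36 mm thick (its x), 130 mm wide (its y), 150 mm tall (its z), about 0.36 kg. Origin at the centre of the underside as it stands, z up. Its -x face, with the power button, faces the robot (give or take 0.6 rad of yaw); its plain +x face faces the outline. Tipped into the outline it lies with its +x axis down, 36 mm high.
- outline: Black tape rectangle flat on the desk, 210 mm (its x) by 185 mm (its y) over the tape's outer edges, tape 10 mm wide. Origin at its centre. Its x axis points away from the router's standing place, within 0.1 rad of the router's +x. The router stands over the near line, its tipping edge 20 to 40 mm inside the outer edge.
- router_mid (a point): Middle of the router's box (75 mm above the desk standing, 18 mm lying). Pushed near the top towards its +x, the router pivots about its lower +x edge without sliding, passes balance when its top has moved about 36 mm, and falls by itself.
- foot_left (a point): Lower left (+y) corner of the router's plain back face (local x = +18 mm), the face that ends up on the desk; on the tipping edge.
- foot_right (a point): Lower right (-y) corner of the router's plain back face (local x = +18 mm), the face that ends up on the desk; on the tipping edge.
- top_left (a point): Upper left (+y) corner of the router's plain back face (local x = +18 mm), the face that ends up on the desk.
- top_right (a point): Upper right (-y) corner of the router's plain back face (local x = +18 mm), the face that ends up on the desk.
- power (a joint): Travel of the router's power button in m: 0 released, 0.004 fully pressed. It springs back; about 0.6 N starts it and 4 N presses it fully.
- power_cap (a point): Centre of the outer face of the round grey power button, 24 mm diameter, standing 7 mm proud (3 mm when pressed) of the router's -x face, 38 mm above the underside and 30 mm to the router's +y. Pressed along the router's +x, that is straight down once the router lies flat (cap then 43 mm above the desk).
- antenna: Loose stick antenna standing on a round brass-and-black foot (40 mm diameter), 140 mm tall; origin at the centre of its underside. To be left alone; stands 135 to 165 mm (centre to centre) to the right (router's -y) of the router.
- coupler: Loose small white connector block 30 x 20 x 20 mm, beside the outline on the left; origin at the centre of its underside. To be left alone.
- drive: Loose black storage drive standing up, 45 x 90 x 120 mm, no button; origin at the centre of its underside. Not the router: leave alone.
- mug: Loose white mug, 80 mm diameter, 90 mm tall, handle at its +y; origin at the centre of its underside. Leave alone.
- driver: Loose screwdriver lying on the desk beyond the work; leave alone. About 0.2 m long, along its x axis, under 40 mm high.
- adapter: Loose black plug-in power adapter 70 x 45 x 28 mm; origin at the centre of its underside. Leave alone.
- carton: Loose small cardboard carton 60 x 80 x 45 mm; origin at the centre of its underside. Leave alone.

How it is judged:
By the outcome, as a careful person would: the job done as asked, in the order asked, and still so for the second after the job is handed in, with the robot touching nothing.
It also fails if it takes over 35 s, if anything falls off the work surface, if the arm or the gripper's body presses on something with over 40 N, if the wrist force passes 120 N, or if a joint passes its speed limit or range.

## Robot

A 6-joint arm with a two-finger parallel gripper is mounted at the origin on the work surface. World frame = base frame: x ahead of the robot, y to its left, z up, the work surface at z = 0. Lengths are in m, angles in degrees, forces in N, time in s.
With the tool pointing down it reaches from about 0.4 to 0.825 m from the base axis. Payload 7 kg.
Tool frame: the origin (TCP) lies at the very end of the fingers, on their centre line; the grasp point (between the pads) lies 19 mm behind it; z points along the fingers, y is the line along which they close (so a half turn about z gives the same grasp; the last joint's range is limited). The gripper opens to 88 mm and grips with 3 to 60 N. Pads are 19 mm wide; open, the fingers measure 130 mm over their backs; the gripper's body (78 mm by 193 mm) begins 47 mm behind the grasp point.
Start: joints at [-58.837, 20.546, 0.682, 0, -70.136, -16.507], TCP at [0.171, -0.653, 0.227] pointing down, gripper open.
Joint ranges: [-176.03, 176.03], [-82.01, 121.73], [-58.28, 71.71], [-173.87, 95.51], [-174.79, -0.11], [-173.66, 173.66]. Speed limits (degrees/s): [136.94, 136.94, 172.46, 180, 180, 180].

## Interface

Orientations are given as [roll, pitch, yaw] about the fixed x, y, z axes, in that order (R = Rz(yaw) Ry(pitch) Rx(roll)).
In Python, from plant import get_state, capture, close_job, regions_of gives the robot as it stands.
- The arm moves only by the tool jog_arm, never from a script. Its argument "moves" is a list of rows, each a list of 3 entries, a list of its own where there are three numbers: the shift along the tool's x, y, z in cm, then the turn about the tool's z in degrees, then the finger opening in cm, from 0 to 8.76. A call has 1 to 12 rows; each row shifts and turns the commanded pose from where the row before left it, along the tool's axes as they then stand; what a row does not reach is not made up. A row lasts 1/8 s, in which the tool goes at most 62.5 mm and 10.7 degrees, less where a joint would pass 70% of its speed; a pose out of reach is approached as far as the arm can. A call is refused whole if a number of a shift passes 6.25 or a number of a turn 10.7, either way. A call with a gripper value outside its range is refused whole. The fingers move at their own pace and stop on an object; "newtons" is the grip in N (left out, the last holds). Time passes only in rows, so rows that do not move let the fingers close. It gives the time, the measured TCP pose, the force, the opening and the grip force at its end, in the units of the state.
- get_state(): the state, without advancing time (a new reading comes with each control period).
- capture(name): name is "scene" or "top" or "wrist"; returns a dict with "pixels" (420x560x3 uint8, blue, green, red), "mtx" (3x3 intrinsics, pixels), "world_from_camera" (4x4, takes a point from camera to world coordinates); the wrist camera has in their place "hand_eye" (4x4, takes a point from camera to tool coordinates, whose origin is the TCP and whose axes are the flange's). Camera axes: x right, y down, z forward; pixel columns grow to the right and rows downward; lengths in m; the calibration is good to about 2 mm. The wrist camera is an equidistant fisheye: a pixel r from the principal point sees the ray r / f radians off the axis. A picture is of the moment at which its call begins: read the wrist's pose just before it. There is no depth.
- close_job(): hands the job in; it is judged then, once.
Trained networks look in a picture, given as the dict that the camera call returned (one of the last four; its "shot" number tells which), for a name from the list of things; names that differ only in an ending like _2 or _b are one class to them, and where a whole thing is asked for, a point or a joint stands for the part that bears it (a point fixed in the world has none). Each returns a list of dicts, best first, with "confidence" (0 to 1); they miss things now and then, are a little off and sometimes report something else, mostly with a low value. They report only what shows in the picture. A call takes as long as a camera call.
- regions_of(picture, thing): "pixels" (420x560 bool, what is visible of it) and "pixel" ([column, row] in pixels, amid what is visible of it).
The state is a dict: "time_s": time; "joints": joint angles; "qd": joint speeds; "joint_torque": joint torques, N m; "tcp_pos": TCP position; "eef_rot": TCP orientation; "contact_force": force on the tool from outside, world axes, zero at the start; "moment": the same for the moment, N m; "gripper_width": finger opening in m; "gripper_force": force on a finger pad.
Only numpy, scipy, OpenCV 4.12 (cv2) and the standard library are available. Lean on these libraries where they do the work, as an engineer would, in place of code of your own. Each camera call takes 0.05 s, during which the arm holds its last target. There are 200 camera calls.

## Working session

There is one attempt and no reset: what is moved stays moved. The work goes in short steps, Python scripts to look and compute and a tool call to move; the robot and the scene stay as the last step left them, time stands still between calls to the robot, and variables do not carry over. Pictures are saved under pics/ and viewed, at most 10 in all, crops included, and the job is handed in when it is done.

Besides the shell and the picture viewer there is one more tool, called as name(argument=value, ...) on one line, values as JSON. jog_arm: Moves the arm, as the interface text tells. Its arguments: {"type":"object","properties":{"moves":{"type":"array"},"newtons":{"type":"number"}},"required":["moves"]}

```bash
mkdir -p pics; ls; cat > h.py <<'E'
from plant import *
import numpy as np, cv2
def ray(p,uv):
    K=p["mtx"];T=np.array(p["world_from_camera"])
    d=np.linalg.inv(K)@np.array([uv[0],uv[1],1.0]); return T[:3,3],T[:3,:3]@d
def at(p,uv,z):
    o,d=ray(p,uv); return o+d*(z-o[2])/d[2]
def proj(p,X):
    T=np.linalg.inv(np.array(p["world_from_camera"])); c=np.atleast_2d(X)@T[:3,:3].T+T[:3,3]
    q=c@np.array(p["mtx"]).T; return q[:,:2]/q[:,2:]
E
python3 - <<'E'
from h import *
s=get_state();print(s["time_s"],s["tcp_pos"],s["eef_rot"])
for n in("scene","top"):
    p=capture(n);cv2.imwrite(f"pics/{n}1.png",p["pixels"]);np.savez(f"{n}1.npz",**{k:np.array(v) for k,v in p.items()})
    print(n,np.round(p["world_from_camera"],3).tolist(),np.round(p["mtx"],1).tolist())
    for t in("router","outline","power_cap","antenna","coupler","drive"):
        for r in regions_of(p,t)[:2]:
            m=r["pixels"].astype(np.uint8);print(t,round(r["confidence"],2),r["pixel"],cv2.boundingRect(m),np.round(at(p,r["pixel"],0),3))
            if n=="top" or t in("router","power_cap"):
                c=max(cv2.findContours(m,0,2)[0],key=cv2.contourArea);print(cv2.minAreaRect(c))
E
```

```text
pics
0.0 [ 0.1706412  -0.65256562  0.22561821] [ 1.79905282e+02 -7.60677277e-03 -1.65350027e+02]
scene [[-0.378, 0.52, -0.766, 1.351], [0.926, 0.231, -0.3, 0.307], [0.021, -0.822, -0.569, 0.651], [0.0, 0.0, 0.0, 1.0]] [[421.6, 0.0, 273.7], [0.0, 421.6, 207.9], [0.0, 0.0, 1.0]]
router 0.96 [275.3, 188.6] (250, 154, 52, 67) [ 0.381 -0.069  0.   ]
((275.5, 187.0), (66.0, 51.0), 90.0)
outline 0.74 [260.0, 258.7] (211, 203, 98, 65) [0.678 0.013 0.   ]
outline 0.31 [467.7, 248.9] (439, 222, 60, 55) [0.445 0.458 0.   ]
antenna 0.55 [222.9, 179.5] (217, 151, 15, 49) [ 0.398 -0.232  0.   ]
coupler 0.54 [273.4, 185.1] (249, 155, 55, 66) [ 0.366 -0.082  0.   ]
drive 0.86 [469.0, 249.3] (439, 222, 62, 55) [0.446 0.461 0.   ]
top [[-0.027, -0.984, 0.178, 0.338], [-1.0, 0.027, -0.002, 0.011], [-0.003, -0.178, -0.984, 1.633], [0.0, 0.0, 0.0, 1.0]] [[540.3, 0.0, 287.0], [0.0, 540.3, 207.6], [0.0, 0.0, 1.0]]
router 0.68 [298.2, 251.4] (275, 241, 48, 20) [ 0.498 -0.022  0.   ]
((298.5, 250.5), (19.0, 47.0), 90.0)
outline 0.88 [295.9, 189.7] (266, 189, 63, 70) [ 0.689 -0.021  0.   ]
((296.6696472167969
[... 282 characters left out ...]
117, 227, 41, 30) [0.548 0.469 0.   ]
((137.1942596435547, 241.93948364257812), (22.90509605407715, 38.06874465942383), 61.38954162597656)
antenna 0.62 [351.4, 254.9] (345, 250, 14, 13) [ 0.483 -0.182  0.   ]
((351.5, 256.0), (12.0, 13.0), 90.0)
coupler 0.55 [250.6, 238.1] (247, 234, 5, 6) [0.542 0.122 0.   ]
((248.75, 236.75), (4.949747085571289, 2.8284268379211426), 45.0)
drive 0.82 [136.3, 239.9] (117, 227, 41, 31) [0.546 0.469 0.   ]
((137.15977478027344, 242.27597045898438), (23.594255447387695, 37.7143669128418), 59.931419372558594)
drive 0.44 [188.4, 181.9] (174, 169, 30, 26) [0.723 0.312 0.   ]
((188.5, 181.00001525878906), (28.134132385253906, 21.585670471191406), 14.03624439239502)
```

```bash
python3 - <<'E'
import cv2
a=cv2.imread("pics/top1.png")[130:280,210:410];cv2.imwrite("pics/top1c.png",cv2.resize(a,None,fx=4,fy=4,interpolation=2))
a=cv2.imread("pics/scene1.png")[130:280,190:390];cv2.imwrite("pics/scene1c.png",cv2.resize(a,None,fx=4,fy=4,interpolation=2))
E
```

```text
(no output)
```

View pics/top1c.png

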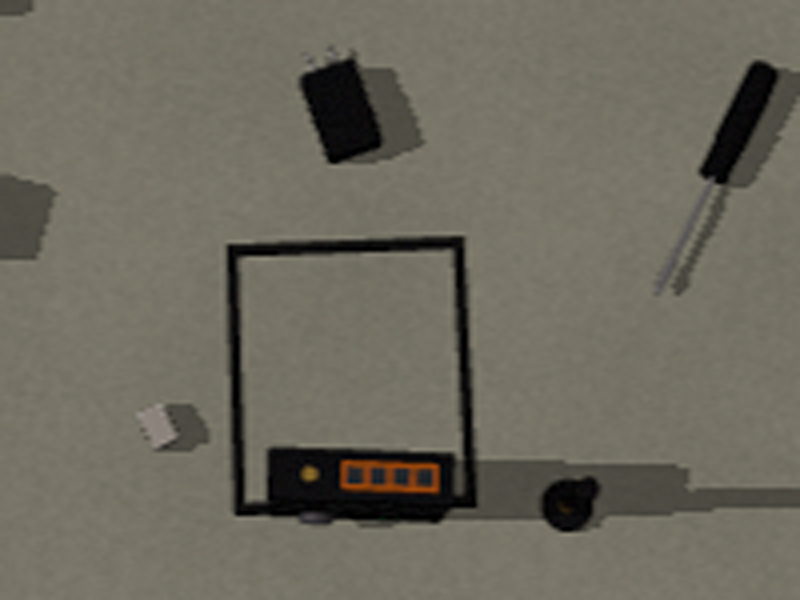

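View pics/scene1c.png

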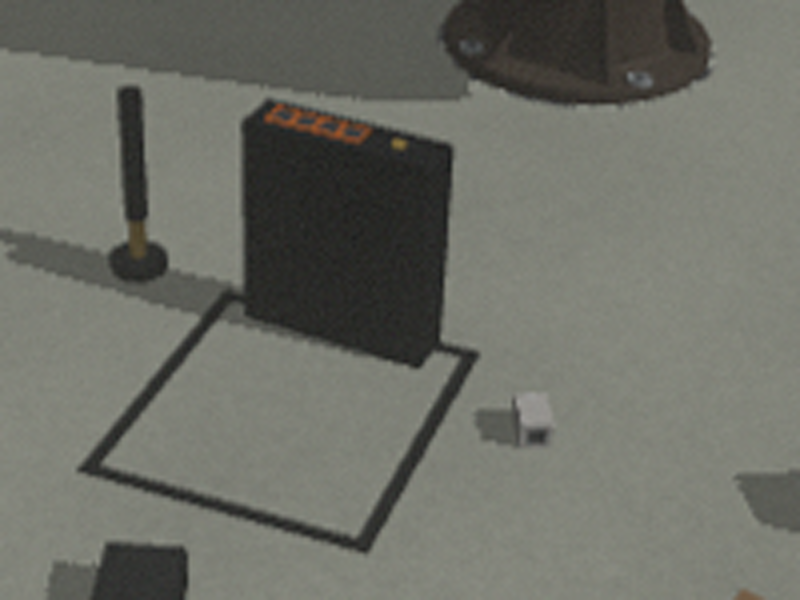

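View pics/top1.png

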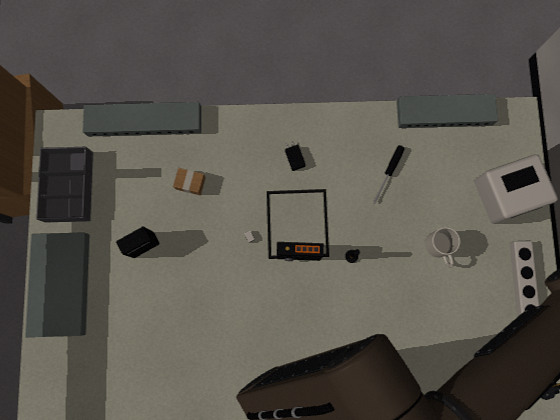

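The top view shows the outline with outer corners near crop (229,246), (464,238), (475,508) and (237,514). The router's dark top with its orange ports lies along the near line at about (269..453, 449..505). The antenna is just to its right and the coupler to the left. The scene view shows the plain face standing upright, with its feet at about (245,317) and (418,366). The full top view shows the drive is a separate box at far left, around (137,242).

```bash
cat > fit.py <<'E'
from h import *
from scipy.optimize import least_squares
T=dict(np.load("top1.npz",allow_pickle=True));S=dict(np.load("scene1.npz",allow_pickle=True))
def pose(q,L):
    c,s=np.cos(q[2]),np.sin(q[2]);L=np.array(L,float);return np.c_[q[0]+c*L[:,0]-s*L[:,1],q[1]+s*L[:,0]+c*L[:,1],L[:,2]]
tp=lambda a:np.array(a)/4+[210,130]-.375
sp=lambda a:np.array(a)/4+[190,130]-.375
def fit(LT,PT,LS,PS,q0):
    f=lambda q:np.r_[proj(T,pose(q,LT))-tp(PT),proj(S,pose(q,LS))-sp(PS)].ravel()
    r=least_squares(f,q0,loss="soft_l1");print(np.round(r.x,4),np.round(f(r.x).reshape(-1,2),1).tolist());return r.x
E
python3 - <<'E'
from fit import *
o=[[.105,.0925,0],[.105,-.0925,0],[-.105,-.0925,0],[-.105,.0925,0]]
qo=fit(o,[(229,246),(464,238),(475,508),(237,514)],[o[0],o[1],o[3]],[(365,552),(78,468),(478,353)],[.58,-.02,0])
qr=fit([[.018,.065,.15],[.018,-.065,.15],[-.018,.065,.15]],[(269,449),(453,455),(269,503)],
 [[.018,-.065,0],[.018,.065,0],[-.018,.065,0],[.018,-.065,.15],[-.018,.065,.15],[-.018,-.065,.15]],[(245,317),(418,366),(440,350),(244,122),(452,147),(267,100)],[.48,-.02,0])
w=pose(qr,[[.018,.065,0],[.018,-.065,0],[.168,.065,0],[.168,-.065,0]])
c,s=np.cos(qo[2]),np.sin(qo[2]);print(np.round((w[:,:2]-qo[:2])@np.array([[c,-s],[s,c]]),4))
print("yaws deg",np.degrees([qo[2],qr[2]]));print("rear face mid",pose(qr,[[-.018,0,0]]),"cap lying",pose(qr,[[.018+.038,.03,0]]))
E
```

```text
[ 0.5835 -0.0237  0.0039] [[-0.0, -0.4], [1.1, -0.2], [1.4, 0.3], [-0.4, 0.6], [0.4, 0.5], [-0.3, 0.4], [0.9, -0.1]]
[ 0.4905 -0.0255 -0.0566] [[0.3, -0.3], [1.4, -0.4], [-0.2, -0.8], [-0.3, 0.1], [0.8, 1.0], [0.6, -2.2], [-0.6, -0.4], [1.1, -1.2], [0.2, -0.9]]
[[-0.0712  0.0623]
 [-0.079  -0.0674]
 [ 0.0786  0.0533]
 [ 0.0707 -0.0765]]
yaws deg [ 0.22577922 -3.24210571]
rear face mid [[ 0.47249758 -0.02451219  0.        ]] cap lying [[0.54807579 0.00125471 0.        ]]
```

jog_arm(moves=[[[0,0,0],9,0],[[0,0,0],8.9,0],[[-1.8,5,0],0,0],[[-1.8,5,0],0,0],[[-1.8,5,0],0,0],[[-1.8,5,0],0,0],[[-1.8,5,0],0,0],[[-1.8,5,0],0,0],[[-1.8,5,0],0,0],[[-1.8,5,0],0,0],[[-1.8,5,0],0,0],[[-1.8,5,0],0,0]], newtons=20)

```text
time_s: 2.2
tcp_pos: [0.3793, -0.1624, 0.2271]
eef_rot: [180.0, 0.1, 176.8]
contact_force: [0.9, 0.0, -0.2]
gripper_width: 0.0004
gripper_force: 0.0
```

jog_arm(moves=[[[-1,3.6,0],0,0],[[-1,3.6,0],0,0],[[-1,3.6,0],0,0],[[-1,3.5,0],0,0],[[0,0,0],0,0],[[0,0,3.5],0,0],[[0,0,3.5],0,0],[[0,0,2.7],0,0],[[0,0,0],0,0]])

```text
time_s: 3.32
tcp_pos: [0.4252, -0.0245, 0.1283]
eef_rot: [-179.9, -0.2, 176.7]
contact_force: [-0.1, 0.1, 0.4]
gripper_width: 0.0005
gripper_force: 0.0
```

```bash
python3 - <<'E'
from h import *
s=get_state();print(s["tcp_pos"])
p=capture("scene")["pixels"];t=capture("top")["pixels"]
a=lambda i:cv2.resize(i,None,fx=2.6,fy=2.6,interpolation=2)
cv2.imwrite("pics/2.png",np.hstack([a(p[90:280,190:340]),a(t[130:320,220:370])]))
E
```

```text
[ 0.42524564 -0.02449556  0.12829662]
```

View pics/2.png

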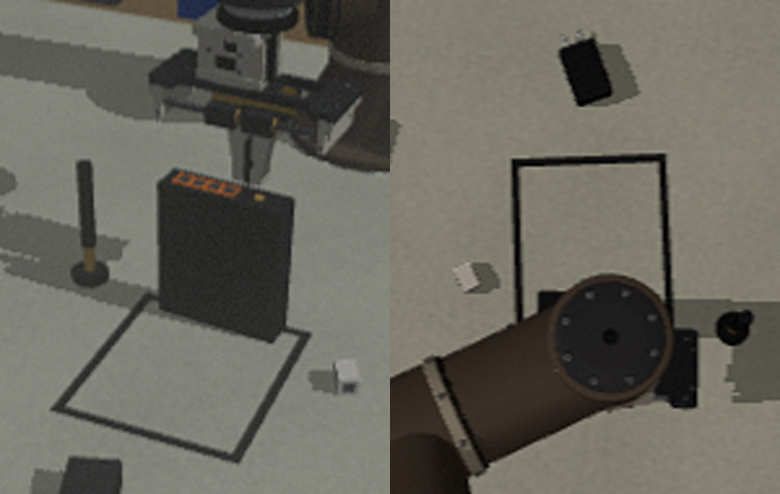

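The left half shows the closed fingers behind the router's top, with the antenna and coupler unmoved. In the right half the wrist is behind the near line. Next I'll approach slowly and push.

jog_arm(moves=[[[-1,0.25,0],0,0],[[-1,0,0],0,0],[[-0.6,0,0],0,0],[[-0.5,0,0],0,0],[[-0.5,0,0],0,0],[[-0.5,0,0],0,0],[[-0.5,0,0],0,0]])

```text
time_s: 4.3
tcp_pos: [0.4731, -0.0236, 0.1296]
eef_rot: [-180.0, -0.0, 176.8]
contact_force: [-1.5, -0.2, 0.3]
gripper_width: -0.0001
gripper_force: 0.2
```

jog_arm(moves=[[[-0.5,0,0],0,0],[[-0.4,0,0],0,0]])

```text
time_s: 4.55
tcp_pos: [0.4822, -0.0241, 0.1296]
eef_rot: [180.0, 0.0, 176.8]
contact_force: [-1.3, -0.1, 0.2]
gripper_width: 0.0004
gripper_force: 0.1
```

jog_arm(moves=[[[-0.4,0,0],0,0],[[-0.4,0,0],0,0],[[-0.3,0,0],0,0],[[-0.3,0,0],0,0]])

```text
time_s: 5.05
tcp_pos: [0.496, -0.0249, 0.1296]
eef_rot: [180.0, 0.0, 176.8]
contact_force: [-0.7, -0.6, -0.2]
gripper_width: 0.0006
gripper_force: 0.0
```

```bash
python3 - <<'E'
from h import *
s=get_state();print(s["tcp_pos"],s["contact_force"])
p=capture("scene")["pixels"]
cv2.imwrite("pics/3.png",cv2.resize(p[90:280,190:340],None,fx=3,fy=3,interpolation=2))
E
```

```text
[ 0.49601398 -0.024916    0.12956292] [-0.73969163 -0.56182301 -0.15444907]
```

View pics/3.png

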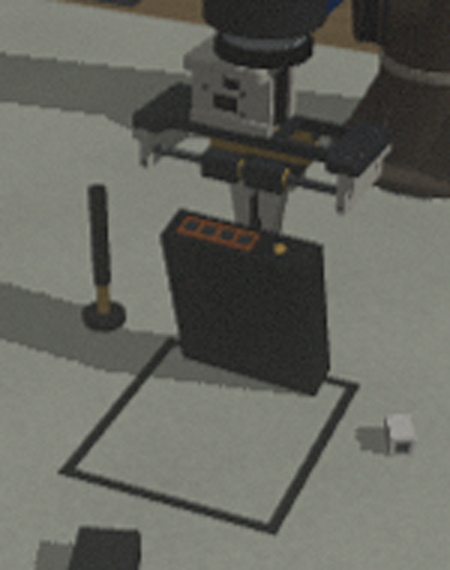

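The router is tilted, with its foot edge still in place at (185,360)–(318,393), and it is close to balance. I'll keep going slowly.

jog_arm(moves=[[[-0.3,0,0],0,0],[[-0.3,0,0],0,0],[[0,0,0],0,0],[[0,0,0],0,0],[[0,0,0],0,0],[[0,0,0],0,0]])

```text
time_s: 5.85
tcp_pos: [0.5018, -0.0253, 0.1296]
eef_rot: [180.0, 0.0, 176.8]
contact_force: [-0.5, 0.1, 0.5]
gripper_width: 0.0004
gripper_force: 0.0
```

```bash
python3 - <<'E'
from h import *
s=get_state();print(s["tcp_pos"],s["contact_force"])
p=capture("scene");
for r in regions_of(p,"router")[:2]: print(r["confidence"],r["pixel"],cv2.boundingRect(r["pixels"].astype(np.uint8)))
E
```

```text
[ 0.50177637 -0.02525956  0.12960326] [-0.54972735  0.14118812  0.51684536]
0.98 [257.3, 228.6] (219, 201, 75, 57)
```

```bash
python3 - <<'E'
from h import *
s=get_state();p=capture("scene");w=capture("wrist")
print({k:np.round(v,4).tolist() for k,v in w.items() if k in("hand_eye","mtx")},s["tcp_pos"],s["eef_rot"])
for n,q in(("s",p),("w",w)):
    for r in regions_of(q,"power_cap")[:2]: print(n,r["confidence"],r["pixel"],cv2.boundingRect(r["pixels"].astype(np.uint8)),np.round(at(p,r["pixel"],.043),4) if n=="s" else "")
np.savez("scene4.npz",**{k:np.array(v) for k,v in p.items()})
cv2.imwrite("pics/4.png",np.hstack([cv2.resize(p["pixels"][180:280,190:320],None,fx=4,fy=4,interpolation=2)[:,:520],cv2.resize(w["pixels"],(280,210)) if 0 else cv2.copyMakeBorder(cv2.resize(w["pixels"],(280,210)),0,190,0,0,0)]))
E
```

```text
{'mtx': [[325.1923, 0.0, 281.5353], [0.0, 325.1923, 208.0413], [0.0, 0.0, 1.0]], 'hand_eye': [[-0.0002, -0.9647, -0.2635, 0.0711], [1.0, -0.0003, 0.0003, 0.0007], [-0.0004, -0.2635, 0.9647, -0.1575], [0.0, 0.0, 0.0, 1.0]]} [ 0.50177591 -0.0252406   0.1295967 ] [1.79999570e+02 1.47336201e-03 1.76759671e+02]
s 0.45 [276.5, 215.4] (271, 212, 8, 6) [0.5599 0.0049 0.043 ]
```

View pics/4.png

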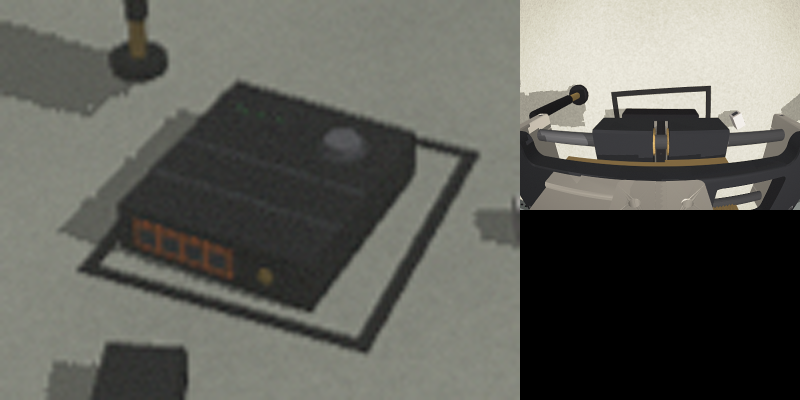

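The router is lying flat, button up, with the cap at crop (344,137). The box sits inside the tape, and the tape is visible on the far and left sides. I'll fit its lying pose.

```bash
python3 - <<'E'
from fit import *
S4=dict(np.load("scene4.npz",allow_pickle=True))
L=[[0,-.065,.036],[0,.065,.036],[.15,-.065,.036],[.15,.065,0],[.15,-.065,0],[.038,.03,.043]]
P=np.array([(238,82),(415,135),(120,212),(310,311),(122,245),(344,136)])/4+[190,180]-.375
f=lambda q:(proj(S4,pose(q,L))-P).ravel()
r=least_squares(f,[.51,-.02,-.05],loss="soft_l1");q=r.x;print(q,np.round(f(q).reshape(-1,2),1).tolist())
w=pose(q,[[0,.065,0],[0,-.065,0],[.15,.065,0],[.15,-.065,0]]);qo=[.5835,-.0237,.0039]
c,s=np.cos(qo[2]),np.sin(qo[2]);print(np.round((w[:,:2]-qo[:2])@np.array([[c,-s],[s,c]]),4))
print(pose(q,[L[-1]]),at(S4,P[-1],.043))
E
```

```text
[ 0.51613142 -0.02711501 -0.06149037] [[-0.0, -0.9], [1.0, -1.0], [-0.7, -2.5], [0.7, 0.9], [-0.5, 1.1], [-0.2, 0.5]]
[[-0.0631  0.0617]
 [-0.0716 -0.068 ]
 [ 0.0865  0.0519]
 [ 0.0781 -0.0778]]
[[5.55903154e-01 4.93134902e-04 4.30000000e-02]] [5.53723868e-01 1.05993706e-04 4.30000000e-02]
```

jog_arm(moves=[[[-2.5,1.5,0],0,0],[[-2.5,1.4,0],0,0],[[0,0,0],0,0],[[0,0,3.5],0,0],[[0,0,3.4],0,0],[[0,0,0],0,0],[[0,0,0],0,0]])

```text
time_s: 7.02
tcp_pos: [0.5539, 0.0008, 0.0617]
eef_rot: [-180.0, 0.1, 176.8]
contact_force: [1.1, -0.0, 0.1]
gripper_width: 0.0007
gripper_force: 0.0
```

```bash
python3 - <<'E'
from h import *
print(get_state()["tcp_pos"]);p=capture("scene");w=capture("wrist")
cv2.imwrite("pics/5.png",np.hstack([cv2.resize(p["pixels"][170:250,220:320],None,fx=4,fy=4,interpolation=2),cv2.resize(w["pixels"][140:300,180:380],(400,320))]))
E
```

```text
[0.55385335 0.00084588 0.06168277]
```

View pics/5.png

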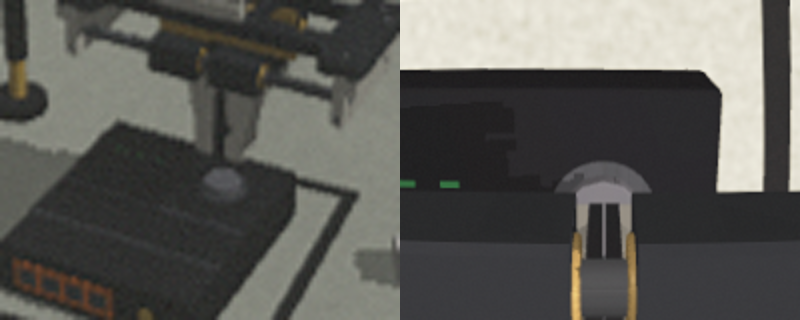

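The fingertips are directly above the grey cap in both views, at (222,182) on the left and (603,178) on the right. Next is the press.

jog_arm(moves=[[[0,0,1.0],0,0],[[0,0,0.6],0,0],[[0,0,0.2],0,0],[[0,0,0.2],0,0],[[0,0,0],0,0]])

```text
time_s: 7.75
tcp_pos: [0.5531, 0.0008, 0.0405]
eef_rot: [-180.0, -0.0, 176.8]
contact_force: [-2.0, -0.4, 3.1]
gripper_width: 0.0006
gripper_force: 1.5
```

jog_arm(moves=[[[0,0,0.1],0,0],[[0,0,0.1],0,0],[[0,0,0],0,0]])

```text
time_s: 8.12
tcp_pos: [0.5533, 0.0008, 0.0392]
eef_rot: [-180.0, -0.0, 176.8]
contact_force: [-4.7, 0.6, 9.5]
gripper_width: 0.0003
gripper_force: 4.5
```

jog_arm(moves=[[[0,0,-0.5],0,0],[[0,0,-2],0,0],[[0,0,-4],0,0],[[0,0,-5],0,0],[[5,0,-2],0,0],[[5,0,0],0,0],[[0,0,0],0,0],[[0,0,0],0,0]])

```text
time_s: 9.12
tcp_pos: [0.4542, 0.0069, 0.1742]
eef_rot: [180.0, 0.1, 176.8]
contact_force: [0.2, 0.5, 0.3]
gripper_width: 0.0001
gripper_force: 0.0
```

```bash
python3 - <<'E'
from h import *
print(get_state()["contact_force"]);p=capture("scene");t=capture("top")
cv2.imwrite("pics/6.png",np.hstack([cv2.resize(p["pixels"][160:290,190:320],None,fx=3,fy=3,interpolation=2),cv2.resize(t["pixels"][140:270,230:360],None,fx=3,fy=3,interpolation=2)]))
E
```

```text
[0.18440798 0.47109056 0.26479829]
```

View pics/6.png

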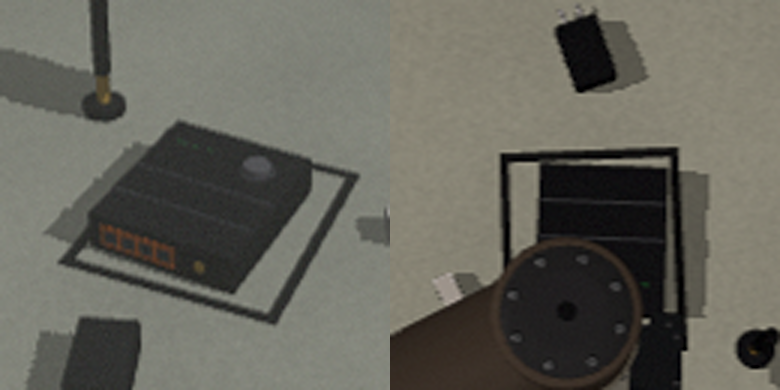

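The router is flat inside the tape: in the top view it spans (540..667) against tape at (502..680), and the far edge clears too. The cap is released and its neighbours are in place.

```bash
python3 -c "from plant import *; print(close_job())"
```

```text
the job is handed in; nothing more can be done
None
```

The router was tipped flat, button side up, and lies inside the tape with about 14 mm to spare at the tightest edge; its power button was pressed fully (about 9.5 N) and released, and the job was handed in at about 9 s, with no verdict returned.

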